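# Switch off the rice pot, close it with its inner lid, take off the outer lid

## Robot

A 6-joint arm with a two-finger parallel gripper is mounted at the origin on a cart in front of the work surface, level with it; the furniture and walls round the work are solid. World frame = base frame: x ahead of the robot, y to its left, z up, the work surface at z = 0. Lengths are in m, angles in rad, forces in N, time in s.
With the tool pointing down it reaches from about 0.25 to 0.725 m from the base axis. Payload 4 kg.
Tool frame: the origin (TCP) lies midway between the tips of the shut fingers; the grasp point (between the pads) lies 19 mm behind it; z points along the fingers, y is the line along which they close (so a half turn about z gives the same grasp; the last joint's range is limited). The gripper opens to 85 mm and grips with 20 to 120 N. Pads are 22 mm wide; open, the fingers measure 114 mm over their backs; the gripper's body (76 mm by 85 mm) begins 54 mm behind the grasp point. The pads swing forward as they close: fully open they stand 13 mm farther back than shut.
Start: joints at [1.29, 0.241, 0.005, 1.335, 0, 1.571], TCP at [0.139, 0.48, 0.231] pointing down, gripper open.
Joint ranges: [-2.72, 2.72], [-1.05, 1.87], [-1.09, 1.28], [-1.99, 2.15], [-1.42, 1.44], [-3.14, 3.14]. Speed limits (rad/s): [2.79, 2.79, 3.14, 3.14, 3.14, 3.14].

## Interface

Orientations are given as a unit quaternion [x, y, z, w].
In Python, from workcell import bot gives the robot as it stands.
- The arm moves only by the tool move_arm, never from a script. Its argument "motion" is a list of rows, each an object of numbers: "x", "y", "z": the shift along the tool's x, y, z in cm; "yaw": the turn about the tool's z in degrees. A call has 1 to 20 rows; each row is the pose to reach, as a shift and turn from the pose commanded when the call began, along the tool's axes at that moment; what a row does not reach only later rows make up. A row lasts 1/8 s, in which the tool goes at most 62.5 mm and 10.7 degrees, less where a joint would pass 70% of its speed; a pose out of reach is approached as far as the arm can. A call with a gripper value outside its range is refused whole. "gripper" is the opening, from -1 (shut) to 1 (fully open), set as the call begins (left out, the last holds). The fingers move at their own pace and stop on an object; the grip force is fixed at half the most. Time passes only in rows, so rows that repeat a pose let the fingers close. It gives the time, the measured TCP pose, the force, the opening and the grip force at its end, in the units of the state.
- bot.get_obs(): the state, without advancing time (a new reading comes with each control period).
- bot.camera(name): name is "scene" or "top"; returns the picture (384x512x3 uint8, blue, green, red); there is no depth.
- bot.camera_model(name): a dict with "K" (3x3 intrinsics, pixels), "world_from_camera" (4x4, takes a point from camera to world coordinates). Camera axes: x right, y down, z forward; pixel columns grow to the right and rows downward; lengths in m; the calibration is good to about 2 mm. A picture is of the moment at which its call begins. camera_model takes no time and is no camera call.
- bot.job_done(): hands the job in; it is judged then, once.
Trained networks look in the newest picture that a camera, given by its name, has taken for a name from the list of things; names that differ only in an ending like _2 or _b are one class to them, and where a whole thing is asked for, a point or a joint stands for the part that bears it (a point fixed in the world has none). Each returns a list of dicts, best first, with "score" (0 to 1); they miss things now and then, are a little off and sometimes report something else, mostly with a low value. They report only what shows in the picture. A call takes as long as a camera call.
- bot.cut_out(camera, name): "mask" (384x512 bool, what is visible of it) and "centre" ([row, column] in pixels, amid what is visible of it).
The state is a dict: "clock": time; "joint_pos": joint angles; "joint_vel": joint speeds; "tau": joint torques, N m; "eef_pos": TCP position; "tool_rot": TCP orientation; "ft_force": force on the tool from outside, world axes, zero at the start; "ft_torque": the same for the moment, N m; "grip_width": finger opening in m; "grasp_force": force on a finger pad.
Only numpy, scipy, OpenCV 4.12 (cv2) and the standard library are available. Lean on these libraries where they do the work, as an engineer would, in place of code of your own. Each camera call takes 0.05 s, during which the arm holds its last target. There are 200 camera calls.

## Task

The little electric rice pot is done for today: switch it off by turning the knob on its deck back until the pointer stands at the zero mark. Then take the hooked-together pair of lids from the cork trivet by the wooden handle, set it gently on the pot with the inner lid's two red-tipped ears down between the fingers of the pot's side lugs, turn the outer lid about an eighth of a turn anticlockwise to unhook it, and lift off the outer lid alone: it goes to the sink to be washed, while the inner lid stays fully seated on the pot. Finish while still holding the outer lid level, about 10 cm above the inner lid, and leave everything else standing.

Things in the scene. Friction and masses are not known exactly. Their poses are not given: they have to be found in the camera images.
- cooker: Electric rice pot, fixed: white base with steel deck, 215 mm along its x, 305 along its y, deck top 45 mm above the worktop, from 100 mm left (+y) to 205 mm right (-y) of the origin. Origin: on the worktop under the axis of the blue crock. Inner lid home: its origin on that axis, 91 mm above the worktop, its y axis along the cooker's y (either way round).
- pot_rim (a point): Centre of the crock's mouth at rim height, 100 mm above the worktop. Crock: outside diameter 128 mm, inside 118 mm.
- lug_gap (a point): Rim height, middle of the gap between the two upright fingers of the crock's left lug, 83 mm from the crock's axis along cooker +y; the right lug mirrors it at -y. Fingers: steel, 7 mm thick, round-topped, tops 12 mm above the rim, gap 22 mm wide along the cooker's x.
- knob_axis (a point): Point on the knob's vertical axis 75 mm above the worktop, inside its grip bar; 150 mm to the right (cooker -y) of the crock's axis. Fingertips may go down to 15 mm below it. Bar: 42 mm long, 13 mm wide, from 60 to 83 mm above the worktop, on a round foot of 44 mm diameter; black, white pointer line on one half.
- knob (a joint): Heat knob: angle in rad from the long red zero mark to the pointer, growing clockwise seen from above. At 0 the pointer points along the cooker's +x (away from the robot); at q the bar is the cooker's x axis turned by -q about z. Starts at 0.5 to 1.5; range -0.7 to 2.3, no stop or click at 0; stays where left; needs 0.05 N m.
- trivet: Cork trivet, fixed, 144 mm diameter, 8 mm thick; origin at the centre of its underside. The pair of lids starts on it. Above the rear of the worktop (beyond about 0.55 m ahead of the robot, nearer on the left) wall cabinets hang 0.46 m above it: travel low and in straight lines.
- inner_lid: Inner lid, loose, steel, about 0.22 kg: flange of 134 mm diameter (9 to 14 mm above the origin) that rests on the crock's rim, over a plug of 112 mm diameter that enters the crock; origin: centre of the plug's underside. In its middle a hub up to 28 mm, with two tabs along +x and -x that the outer lid's hooks grip. Half a turn about z looks and fits the same.
- lid_ear (a point): Mid height of the inner lid's +y ear, 83 mm from its axis, 11.5 mm above its origin; the other ear mirrors it at -y. Ears: steel with red tips, 14 mm wide, 5 mm thick, reaching 94 mm from the axis. They go down between the lug fingers.
- outer_lid: Outer lid, loose, blue, 120 mm diameter, about 0.25 kg; origin: centre of its underside, which rests on the inner lid's hub, 28 mm above the inner lid's origin. Two hooks below it (12 mm deep) sit under the inner lid's tabs with 3 mm of play, so lifting it carries the inner lid along 3 mm lower. Starts hooked: axes parallel to the inner lid's.
- lid_handle (a point): Centre of the outer lid's wooden bar handle, 27.5 mm above the outer lid's origin; bar along the outer lid's y: 74 mm long, 18 wide, 26 high; the lid below it rises to 11 mm. In line with the ears = hooked. Turned anticlockwise from above against the inner lid by 40 degrees or more = unhooked (48 is best, stop at about 55); clockwise it stops within about 10.
- rice_bowl: Purple bowl, 137 mm diameter, 57 mm high, bystander.
- steel_cup: Steel cup, 76 mm diameter, 98 mm high, bystander.
- tea_glass: Tea glass, 63 mm diameter, 87 mm high, bystander.
- salt_shaker: Salt shaker, 44 mm diameter, 90 mm high, bystander.
- tea_box: Tea carton, 66 x 140 x 92 mm, bystander.
- lemon: Lemon, 71 mm long, bystander.

How it is judged:
On the way, in this order (a step that is already met when the one before it is completed fails the run):
1. the knob's pointer is turned to the zero mark and let go (within 7 degrees) (value of joint knob between -0.12 and 0.12 rad and contact force between the fingers and knob below 0.1 N), for 0.2 s.
2. the hooked pair of lids is set on the pot: inner lid fully seated with its ears between the fingers, outer lid down on it (horizontal distance between inner_lid and pot_rim below 0.006 m and z of inner_lid in the frame of cooker between 0.086 and 0.095 m and angle between inner_lid's own z axis and vertical below 0.05 rad and angle between the y axis of inner_lid and the y axis of cooker, either way round below 0.1 rad and z of outer_lid in the frame of inner_lid below 0.032 m and horizontal distance between outer_lid and inner_lid below 0.008 m), for 0.2 s.
At the end, for the whole second after the job is handed in: Knob within 0.12 rad of zero; inner lid seated on the crock (6 mm off axis, 5 mm in height, 0.05 rad tilt, 0.10 rad yaw at most), still and untouched; the fingers hold the outer lid still, level within 0.3 rad, touching nothing else, its underside 85 mm or more above the inner lid's origin (value of joint knob between -0.12 and 0.12 rad and horizontal distance between inner_lid and pot_rim below 0.006 m and z of inner_lid in the frame of cooker between 0.086 and 0.095 m and angle between inner_lid's own z axis and vertical below 0.05 rad and angle between the y axis of inner_lid and the y axis of cooker, either way round below 0.1 rad and z of outer_lid in the frame of inner_lid above 0.085 m and angle between outer_lid's own z axis and vertical below 0.3 rad and contact force between the fingers and outer_lid above 1 N and contact force between each of outer_lid, the fingers and inner_lid below 0.05 N and contact force between outer_lid and cooker below 0.05 N and linear speed of outer_lid below 0.03 m/s and linear speed of inner_lid below 0.02 m/s); the arm keeps its last pose, push and grip.
It fails at once if the inner lid is banged or pressed onto the pot (more than 40 N) (contact force between inner_lid and cooker above 40 N).
It fails at once if a bystander is moved by more than 3 cm (distance of any of rice_bowl, steel_cup, tea_glass, salt_shaker, tea_box, lemon from where it was at the start of the episode above 0.03 m).
It also fails if it takes over 59 s, if anything falls off the work surface, if the arm or the gripper's body presses on something with over 40 N, if the wrist force passes 120 N, or if a joint passes its speed limit or range.

## Working session

There is one attempt and no reset: what is moved stays moved. The work goes in short steps, Python scripts to look and compute and a tool call to move; the robot and the scene stay as the last step left them, time stands still between calls to the robot, and variables do not carry over. Pictures are saved under pics/ and viewed, at most 10 in all, crops included, and the job is handed in when it is done.

Besides the shell and the picture viewer there is one more tool, called after ">>>" as a command line: name --argument value ..., lists and objects as JSON in quotes. move_arm: Moves the arm, as the interface text tells. Its arguments: {"type":"object","properties":{"motion":{"type":"array"},"gripper":{"type":"number"}},"required":["motion"]}

```bash
mkdir -p pics; cat > h.py <<'E'
import numpy as np, cv2
from workcell import bot
def ray(cam,rc,z):
    m=bot.camera_model(cam);K=np.array(m["K"]);T=np.array(m["world_from_camera"])
    d=T[:3,:3]@np.linalg.inv(K)@[rc[1],rc[0],1.];o=T[:3,3]
    return o+d*(z-o[2])/d[2]
def proj(cam,p):
    m=bot.camera_model(cam);K=np.array(m["K"]);T=np.linalg.inv(np.array(m["world_from_camera"]))
    q=K@(T[:3,:3]@np.asarray(p,float)+T[:3,3]);return q[:2]/q[2]  # col,row
E
python3 - <<'E'
from h import *
np.set_printoptions(precision=3,suppress=True)
for c in("scene","top"):
    im=bot.camera(c);cv2.imwrite(f"pics/{c}0.png",im)
    m=bot.camera_model(c);print(c,np.array(m["K"]),np.array(m["world_from_camera"]))
    for n in("cooker","knob","trivet","inner_lid","outer_lid","lid_handle","lid_ear","tea_box","steel_cup","salt_shaker","tea_glass","rice_bowl","lemon"):
        for r in bot.cut_out(c,n)[:2]:
            print(n,round(r["score"],2),np.array(r["centre"]),r["mask"].sum(),ray(c,r["centre"],.05))
print(bot.get_obs())
E
```

```text
scene [[373.546   0.    260.377]
 [  0.    373.546 192.626]
 [  0.      0.      1.   ]] [[ 0.63  -0.491  0.601  0.039]
 [-0.776 -0.402  0.486 -0.363]
 [ 0.003 -0.773 -0.634  0.653]
 [ 0.     0.     0.     1.   ]]
cooker 0.74 [299.6 294.5] 15402 [ 0.404 -0.152  0.05 ]
knob 0.77 [306.5 337.3] 518 [ 0.442 -0.222  0.05 ]
trivet 0.72 [250.2 167.2] 497 [0.333 0.131 0.05 ]
trivet 0.52 [157.3 204. ] 877 [0.632 0.325 0.05 ]
inner_lid 0.87 [239.9 168.9] 575 [0.355 0.151 0.05 ]
inner_lid 0.61 [167.7 263.6] 648 [0.701 0.16  0.05 ]
outer_lid 0.77 [223.9 162.4] 1521 [0.379 0.202 0.05 ]
outer_lid 0.46 [237.9 168.1] 687 [0.358 0.157 0.05 ]
lid_handle 0.78 [222.4 162.9] 1450 [0.383 0.205 0.05 ]
lid_handle 0.54 [296.8 295.8] 15600 [ 0.411 -0.15   0.05 ]
lid_ear 0.88 [242.9 171. ] 544 [0.353 0.141 0.05 ]
tea_box 0.9 [180.4 313.7] 1816 [0.74  0.021 0.05 ]
steel_cup 0.77 [158.5 206.3] 826 [0.632 0.316 0.05 ]
salt_shaker 0.84 [201.2 342.9] 467 [ 0.714 -0.081  0.05 ]
salt_shaker 0.2 [213.3 394.5] 1919 [ 0.753 -0.199  0.05 ]
tea_glass 0.89 [167.6 266.1] 623 [0.706 0.155 0.05 ]
tea_glass 0.42 [176.8 309.7] 1
[... 1053 characters left out ...]
246 [ 0.718 -0.083  0.05 ]
tea_glass 0.54 [149.  245.8] 409 [0.689 0.147 0.05 ]
rice_bowl 0.91 [180.5 364.2] 1489 [ 0.753 -0.201  0.05 ]
rice_bowl 0.64 [275.3 291.6] 9051 [ 0.416 -0.131  0.05 ]
lemon 0.44 [225.3 177.3] 1402 [0.398 0.212 0.05 ]
{'clock': 1.4, 'joint_pos': array([ 1.29 ,  0.241,  0.005,  1.335, -0.   ,  1.571]), 'joint_vel': array([-0.   ,  0.001, -0.   , -0.002, -0.001,  0.   ]), 'tau': array([  0.   , -37.221,  25.269,   0.001,   0.   ,  -0.   ]), 'eef_pos': array([0.139, 0.48 , 0.231]), 'tool_rot': array([0.14, 0.99, 0.  , 0.  ]), 'ft_force': array([ 0.993,  0.893, -0.675]), 'ft_torque': array([-0.033,  0.027,  0.036]), 'grasp_force': 0.0, 'grip_width': 0.08518862138239587}
```

View pics/scene0.png

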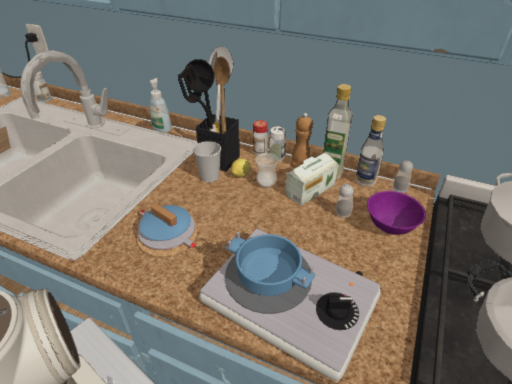

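View pics/top0.png

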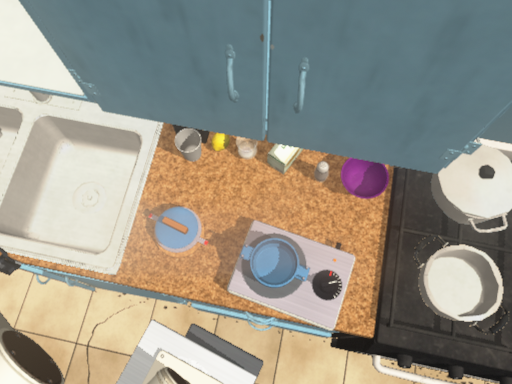

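The scene shows the lids left of the cooker (scene about 167,225; top 177,228), the crock (top 273,262) and the knob (top 327,285). Next I measure the exact features by colour.

```bash
python3 - <<'E'
from h import *
np.set_printoptions(precision=4,suppress=True)
def blobs(im,lo,hi,box,mn=3):
    hsv=cv2.cvtColor(im,cv2.COLOR_BGR2HSV);m=cv2.inRange(hsv,lo,hi)
    k=np.zeros_like(m);r0,r1,c0,c1=box;k[r0:r1,c0:c1]=1
    m=m*k;n,l,s,c=cv2.connectedComponentsWithStats(m)
    return [(s[i,4],c[i][::-1],l==i) for i in range(1,n) if s[i,4]>=mn]
ims={c:cv2.imread(f"pics/{c}0.png") for c in("scene","top")}
boxes={"top":((200,260,140,220),(215,330,225,360)),"scene":((195,260,125,210),(225,360,200,385))}
for c in ims:
    im=ims[c];L,C=boxes[c]
    for t,b,z in(("lid",L,.0195),("cook",C,.06)):
        for nm,lo,hi,zz in(("red",(0,150,110),(5,255,255),z),("red2",(172,150,110),(180,255,255),z),("wood",(6,140,100),(14,255,230),.0635),("blue",(95,90,60),(115,255,255),.1)):
            if t=="cook" and nm=="wood":continue
            for a,ce,m in blobs(im,lo,hi,b,4 if 'red' in nm else 60):
                e=''
                if a>60:
                    ys,xs=np.nonzero(m);P=np.array([ray(c,(y,x),zz)[:2] for y,x in zip(ys,xs)]);
                    w,v=np.linalg.eigh(np.cov(P.T));e=(np.degrees(np.arctan2(v[1,1],v[0,1])),np.sqrt(12*w))
                print(c,t,nm,a,ce,ray(c,ce,zz),e)
a=cv2.resize(ims["top"][225:330,225:360],None,fx=5,fy=5,interpolation=cv2.INTER_CUBIC)
cv2.imwrite("pics/a.png",a)
b=cv2.resize(ims["scene"][225:360,200:385],None,fx=4,fy=4,interpolation=cv2.INTER_CUBIC)
cv2.imwrite("pics/b.png",b)
E
```

```text
scene lid red 5 [210.6 142.6] [0.3959 0.3069 0.0195] 
scene lid red 16 [244.625  192.8125] [0.3964 0.1234 0.0195] 
scene lid wood 72 [215.6389 161.7361] [0.3883 0.2119 0.0635] (np.float64(90.3488942180521), array([0.0093, 0.0661]))
scene lid blue 174 [213.023  179.3046] [0.3963 0.1532 0.1   ] (np.float64(84.58760800192177), array([0.0211, 0.0647]))
scene lid blue 546 [227.2894 154.967 ] [0.3345 0.1591 0.1   ] (np.float64(84.93482188695901), array([0.0438, 0.0817]))Traceback (most recent call last):
  File "<stdin>", line 18, in <module>
  File "h.py", line 4, in ray
    m=bot.camera_model(cam);K=np.array(m["K"]);T=np.array(m["world_from_camera"])
ValueError: time passes only in moves, steps and waits
```

```bash
cat > h.py <<'E'
import numpy as np, cv2, functools
from workcell import bot
@functools.cache
def mod(cam):
    m=bot.camera_model(cam);return np.array(m["K"]),np.array(m["world_from_camera"])
def ray(cam,rc,z):
    K,T=mod(cam);d=T[:3,:3]@np.linalg.inv(K)@[rc[1],rc[0],1.];o=T[:3,3]
    return o+d*(z-o[2])/d[2]
def proj(cam,p):
    K,T=mod(cam);T=np.linalg.inv(T);q=K@(T[:3,:3]@np.asarray(p,float)+T[:3,3]);return q[:2]/q[2]  # col,row
def blobs(im,lo,hi,box,mn=3):
    m=cv2.inRange(cv2.cvtColor(im,cv2.COLOR_BGR2HSV),lo,hi)
    k=np.zeros_like(m);r0,r1,c0,c1=box;k[r0:r1,c0:c1]=1
    n,l,s,c=cv2.connectedComponentsWithStats(m*k)
    return [(s[i,4],c[i][::-1],l==i) for i in range(1,n) if s[i,4]>=mn]
E
cat > m.py <<'E'
from h import *
np.set_printoptions(precision=4,suppress=True)
ims={c:cv2.imread(f"pics/{c}0.png") for c in("scene","top")}
boxes={"top":((200,260,140,220),(215,330,225,360)),"scene":((195,260,125,210),(225,360,200,385))}
for c in ims:
    im=ims[c];L,C=boxes[c]
    for t,b,z in(("lid",L,.0195),("cook",C,.045)):
        for nm,lo,hi,zz in(("red",(0,150,110),(5,255,255),z),("red2",(172,150,110),(180,255,255),z),("wood",(5,130,90),(15,255,255),.0765),("blue",(95,70,60),(115,255,255),.1)):
            if t=="cook" and nm=="wood":continue
            for a,ce,m in blobs(im,lo,hi,b,4 if 'red' in nm else 60):
                e=''
                if a>60:
                    ys,xs=np.nonzero(m);P=np.array([ray(c,(y,x),zz)[:2] for y,x in zip(ys,xs)]);
                    w,v=np.linalg.eigh(np.cov(P.T));e=(np.degrees(np.arctan2(v[1,1],v[0,1])),np.sqrt(12*w))
                print(c,t,nm,a,ce,ray(c,ce,zz),e)
a=cv2.resize(ims["top"][225:330,225:360],None,fx=5,fy=5,interpolation=cv2.INTER_CUBIC)
cv2.imwrite("pics/a.png",a)
b=cv2.resize(ims["scene"][225:360,200:385],None,fx=4,fy=4,interpolation=cv2.INTER_CUBIC)
cv2.imwrite("pics/b.png",b)
E
python3 m.py
```

```text
scene lid red 5 [210.6 142.6] [0.3959 0.3069 0.0195] 
scene lid red 16 [244.625  192.8125] [0.3964 0.1234 0.0195] 
scene lid wood 248 [213.621 162.875] [0.3865 0.2026 0.0765] (np.float64(84.72698125808519), array([0.0226, 0.0833]))
scene lid blue 1042 [224.6507 164.2543] [0.3519 0.1502 0.1   ] (np.float64(149.86834398792377), array([0.0867, 0.1008]))
scene cook blue 3535 [264.2747 268.862 ] [ 0.4074 -0.0869  0.1   ] (np.float64(77.77095866275326), array([0.1156, 0.1391]))
top lid red 5 [242.4 205.8] [0.3956 0.1237 0.0195] 
top lid wood 447 [205.4273 200.9866] [0.4727 0.1739 0.0765] (np.float64(106.56352167496154), array([0.0383, 0.1308]))
top lid blue 76 [210.6711 181.3289] [0.4311 0.2081 0.1   ] (np.float64(104.07654114526699), array([0.0134, 0.042 ]))
top cook red 11 [273.0909 330.1818] [ 0.4692 -0.221   0.045 ] 
top cook blue 1473 [267.1378 272.5309] [ 0.4054 -0.0782  0.1   ] (np.float64(91.97832160647835), array([0.0819, 0.1408]))
top cook blue 104 [324.9808 284.5192] [ 0.2904 -0.1679  0.1   ] (np.float64(102.87821637993409), array([0.0103, 0.0924]))
```

View pics/a.png

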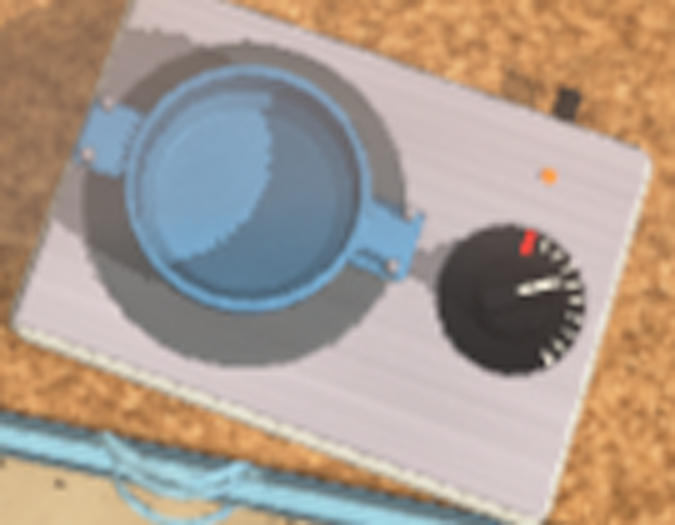

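View pics/b.png

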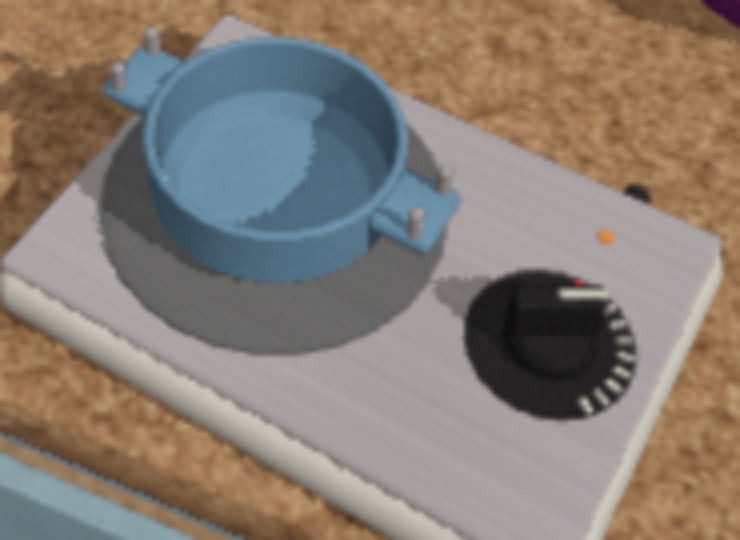

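The top crop shows finger tops at (108,103), (87,155), (415,217) and (392,265), the rim centre near (249,188), and the pointer from (520,292) to (560,283). The scene crop shows finger tops at (153,33), (118,68), (445,172) and (416,212). I fit the cooker pose to these.

```bash
cat > fit.py <<'E'
from h import *
from scipy.optimize import least_squares
np.set_printoptions(precision=4,suppress=True)
ct=lambda u,v:(np.array([u,v])+.5)/5-.5+225
cs=lambda u,v:(np.array([u,v])+.5)/4-.5+[200,225]
F=[(.0145,.083,.11),(-.0145,.083,.11),(.0145,-.083,.11),(-.0145,-.083,.11)]
obs=[("top",p,ct(*q)) for p,q in zip(F,[(108,103),(87,155),(415,217),(392,265)])]
obs+=[("scene",p,cs(*q)) for p,q in zip(F,[(153,33),(118,68),(445,172),(416,212)])]
D=[(.1075,.1,.045),(.1075,-.205,.045),(-.1075,-.205,.045),(-.1075,.1,.045)]
obs+=[("top",p,ct(*q)) for p,q in zip(D,[(135,-2),(652,155),(545,522),(14,325)])]
obs+=[("scene",p,cs(*q)) for p,q in zip(D[:2],[(230,17),(720,240)])]+[("scene",D[3],cs(5,262))]
obs+=[("top",(0,0,.1),ct(249,188))]
def W(p,a):
    x,y,t=a;return (x+np.cos(t)*p[0]-np.sin(t)*p[1],y+np.sin(t)*p[0]+np.cos(t)*p[1],p[2])
f=lambda a:np.concatenate([proj(c,W(p,a))-q for c,p,q in obs])
s=least_squares(f,[.4,-.08,0],loss="soft_l1");a=s.x
print("cooker",a,np.degrees(a[2]));print(f(a).reshape(-1,2))
print("knob",W((0,-.15,.075),a))
for c,g,p0,p1 in(("top",ct,(518,292),(562,283)),("scene",cs,(560,294),(608,294))):
    P=[ray(c,g(*q)[::-1],.083) for q in(p0,p1)];d=P[1]-P[0]
    print(c,P,"line deg",np.degrees(np.arctan2(d[1],d[0])),"q",a[2]-np.arctan2(d[1],d[0]))
t=cv2.imread("pics/top0.png")[200:260,140:220];u=cv2.imread("pics/scene0.png")[195:260,128:208]
cv2.imwrite("pics/l.png",np.hstack([cv2.resize(i,(395,295),interpolation=cv2.INTER_CUBIC) for i in(t,u)]))
E
python3 fit.py
```

```text
cooker [ 0.4197 -0.0763  0.11  ] 6.303152067054293
[[ 0.0491 -0.2987]
 [ 0.2427 -0.3175]
 [-0.7501 -0.7686]
 [ 0.2275  0.3614]
 [-0.366  -0.1645]
 [-0.1404 -0.085 ]
 [ 0.0982  0.2409]
 [ 0.0154  0.9747]
 [ 1.5177 -7.3264]
 [ 2.9833 -1.0015]
 [ 0.7525  3.182 ]
 [-2.7448  0.4815]
 [-1.2901 -3.4042]
 [ 5.0359 -0.2589]
 [-5.7707  0.5134]
 [-0.1237 -0.3142]]
knob (np.float64(0.43613196854338504), np.float64(-0.2253843806364974), 0.075)
top [array([ 0.4361, -0.2241,  0.083 ]), array([ 0.4505, -0.2425,  0.083 ])] line deg -51.92726053357465 q 1.016312424675769
scene [array([ 0.4379, -0.2245,  0.083 ]), array([ 0.4516, -0.2411,  0.083 ])] line deg -50.79818513846656 q 0.9966063415278767
```

View pics/l.png

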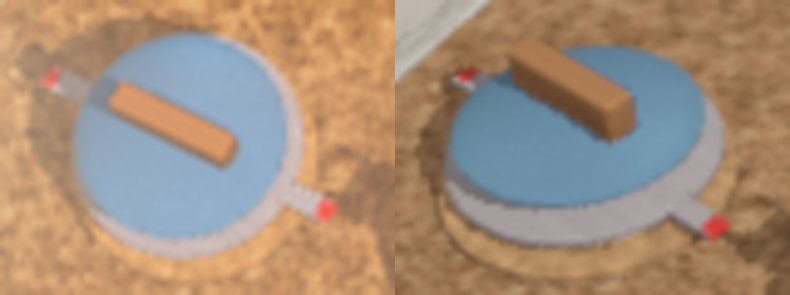

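The stacked crop shows both red ears (left panel 50,77 and 325,209) and the handle in line with them, so the lids are hooked. I now go to just above the knob.

>>> move_arm --motion '[{"x": -48.1, "y": -59.6, "z": 6, "yaw": 35}, {"x": -48.1, "y": -59.6, "z": 6, "yaw": 35}, {"x": -48.1, "y": -59.6, "z": 6, "yaw": 35}, {"x": -48.1, "y": -59.6, "z": 6, "yaw": 35}, {"x": -48.1, "y": -59.6, "z": 6, "yaw": 35}, {"x": -48.1, "y": -59.6, "z": 6, "yaw": 35}, {"x": -48.1, "y": -59.6, "z": 6, "yaw": 35}, {"x": -48.1, "y": -59.6, "z": 6, "yaw": 35}, {"x": -48.1, "y": -59.6, "z": 6, "yaw": 35}, {"x": -48.1, "y": -59.6, "z": 6, "yaw": 35}, {"x": -48.1, "y": -59.6, "z": 6, "yaw": 35}, {"x": -48.1, "y": -59.6, "z": 6, "yaw": 35}, {"x": -48.1, "y": -59.6, "z": 6, "yaw": 35}, {"x": -48.1, "y": -59.6, "z": 6, "yaw": 35}, {"x": -48.1, "y": -59.6, "z": 6, "yaw": 35}, {"x": -48.1, "y": -59.6, "z": 6, "yaw": 35}]' --gripper 0

```text
clock: 3.4
eef_pos: [0.4353, -0.224, 0.1717]
tool_rot: [0.43, 0.903, 0.0, 0.0]
ft_force: [0.2, -0.3, 0.4]
grip_width: 0.0428
grasp_force: 0.0
```

```bash
cat > st.py <<'E'
from h import *
import sys
np.set_printoptions(precision=4,suppress=True)
from scipy.spatial.transform import Rotation as Ro
o=bot.get_obs();R=Ro.from_quat(o["tool_rot"]).as_matrix()
print("t",o["clock"],"q",o["joint_pos"],"tcp",o["eef_pos"],"ydeg",np.degrees(np.arctan2(R[1,1],R[0,1])),"tilt",R[:,2],"F",o["ft_force"],"w",o["grip_width"])
def go(p):  # cm in tool axes to reach world point
    print("shift cm",100*R.T@(np.array(p)-o["eef_pos"]))
if len(sys.argv)>3: go([float(v) for v in sys.argv[1:4]])
E
python3 st.py .436 -.2254 .063
python3 - <<'E'
from h import *
g=lambda u,v:np.array([(v+.5)/295*60-.5+200,(u+.5)/395*80-.5+140])
s=lambda u,v:np.array([(v+.5)/295*65-.5+195,(u-395+.5)/395*80-.5+128])
for c,f,z,ps in(("top",g,.0195,[(50,77),(326,209)]),("scene",s,.0195,[(465,75),(716,226)]),("top",g,.0765,[(115,90),(234,151)]),("scene",s,.0765,[(520,45),(618,104)])):
    P=[ray(c,f(*p),z) for p in ps];d=P[0]-P[1];print(c,P[0],P[1],(P[0]+P[1])/2,np.degrees(np.arctan2(d[1],d[0])),np.linalg.norm(d))
E
```

```text
t 3.4 q [-0.4755  0.255  -0.135   1.1807  0.0002  0.4141] tcp [ 0.4353 -0.224   0.1717] ydeg 39.03156593592894 tilt [ 0.0001  0.0002 -1.    ] F [ 0.1836 -0.3404  0.3531] w 0.0427787629001902
shift cm [-0.1545 -0.031  10.8714]
top [0.39251885 0.30583491 0.0195    ] [0.3961437  0.12449184 0.0195    ] [0.39433128 0.21516337 0.0195    ] 91.14512948110581 0.18137929564472655
scene [0.39331447 0.30682363 0.0195    ] [0.39653394 0.12422059 0.0195    ] [0.39492421 0.21552211 0.0195    ] 91.01007649598832 0.18263141988846218
top [0.39471704 0.24979686 0.0765    ] [0.39412762 0.17361036 0.0765    ] [0.39442233 0.21170361 0.0765    ] 89.55674112786859 0.0761887801180102
scene [0.392183   0.24527108 0.0765    ] [0.3922016  0.17516978 0.0765    ] [0.3921923  0.21022043 0.0765    ] 90.01519843266271 0.07010129848900178
```

>>> move_arm --motion '[{"x": -0.15, "z": 4}, {"x": -0.15, "z": 8}, {"x": -0.15, "z": 10.8}, {"x": -0.15, "z": 10.8}, {"x": -0.15, "z": 10.8}]'

```text
invalid input at $.motion[0]: expected keys x, y, z, yaw
```

>>> move_arm --motion '[{"z": 0}, {"z": 0}, {"z": 0}, {"z": 0}, {"z": 0}]' --gripper -0.8

```text
invalid input at $.motion[0]: expected keys x, y, z, yaw
```

```bash
python3 st.py .436 -.2254 .063
```

```text
t 3.4 q [-0.4755  0.255  -0.135   1.1807  0.0002  0.4141] tcp [ 0.4353 -0.224   0.1717] ydeg 39.03156593592894 tilt [ 0.0001  0.0002 -1.    ] F [ 0.1836 -0.3404  0.3531] w 0.0427787629001902
shift cm [-0.1545 -0.031  10.8714]
```

>>> move_arm --motion '[{"x": -0.15, "y": 0, "z": 4, "yaw": 0}, {"x": -0.15, "y": 0, "z": 8, "yaw": 0}, {"x": -0.15, "y": 0, "z": 10.8, "yaw": 0}, {"x": -0.15, "y": 0, "z": 10.8, "yaw": 0}, {"x": -0.15, "y": 0, "z": 10.8, "yaw": 0}]'

```text
clock: 4.03
eef_pos: [0.4373, -0.2265, 0.0646]
tool_rot: [0.431, 0.902, -0.0, 0.001]
ft_force: [0.0, -0.3, -0.1]
grip_width: 0.0428
grasp_force: 0.0
```

>>> move_arm --motion '[{"x": 0, "y": 0, "z": 0, "yaw": 0}, {"x": 0, "y": 0, "z": 0, "yaw": 0}, {"x": 0, "y": 0, "z": 0, "yaw": 0}, {"x": 0, "y": 0, "z": 0, "yaw": 0}, {"x": 0, "y": 0, "z": 0, "yaw": 0}]' --gripper -0.85

```text
clock: 4.65
eef_pos: [0.4399, -0.2254, 0.0653]
tool_rot: [0.43, 0.903, 0.003, 0.003]
ft_force: [5.0, 6.0, 3.7]
grip_width: 0.0113
grasp_force: 60.6
```

```bash
python3 st.py .436 -.2254 .063
```

```text
t 4.65 q [-0.4771  0.3653 -0.2872  0.9128  0.0059  0.4128] tcp [ 0.4399 -0.2254  0.0653] ydeg 39.01293791140802 tilt [ 0.0076  0.0027 -1.    ] F [4.9544 6.0171 3.7117] w 0.011253171178804523
shift cm [ 0.2486 -0.3072  0.2234]
```

>>> move_arm --motion '[{"x": 0, "y": 0.4, "z": 0, "yaw": 0}, {"x": 0, "y": 0.4, "z": 0, "yaw": -8}, {"x": 0, "y": 0.4, "z": 0, "yaw": -16}, {"x": 0, "y": 0.4, "z": 0, "yaw": -24}, {"x": 0, "y": 0.4, "z": 0, "yaw": -32}, {"x": 0, "y": 0.4, "z": 0, "yaw": -40}, {"x": 0, "y": 0.4, "z": 0, "yaw": -48}, {"x": 0, "y": 0.4, "z": 0, "yaw": -54}, {"x": 0, "y": 0.4, "z": 0, "yaw": -57.3}, {"x": 0, "y": 0.4, "z": 0, "yaw": -57.3}, {"x": 0, "y": 0.4, "z": 0, "yaw": -57.3}]'

```text
clock: 6.02
eef_pos: [0.4409, -0.2235, 0.0652]
tool_rot: [-0.055, 0.999, 0.0, 0.002]
ft_force: [-0.3, 4.2, 7.7]
grip_width: 0.0115
grasp_force: 61.2
```

```bash
python3 st.py .436 -.2254 .063
```

```text
t 6.025 q [-0.4708  0.3674 -0.2841  0.9167  0.0025 -0.58  ] tcp [ 0.4409 -0.2235  0.0652] ydeg 96.25993748956444 tilt [ 0.0035  0.001  -1.    ] F [-0.284   4.2459  7.6744] w 0.011497304583319604
shift cm [ 0.5099 -0.1314  0.2219]
```

>>> move_arm --motion '[{"x": 0, "y": 0, "z": 0, "yaw": 0}, {"x": 0, "y": 0, "z": 0, "yaw": 0}, {"x": 0, "y": 0, "z": 0, "yaw": 0}, {"x": 0, "y": 0, "z": -3, "yaw": 0}, {"x": 0, "y": 0, "z": -8, "yaw": 0}, {"x": 0, "y": 0, "z": -13, "yaw": 0}, {"x": 0, "y": 0, "z": -13, "yaw": 0}]' --gripper -0.3

```text
clock: 6.9
eef_pos: [0.4423, -0.2258, 0.1977]
tool_rot: [-0.054, 0.999, -0.002, 0.004]
ft_force: [-0.4, 0.6, -0.2]
grip_width: 0.0297
grasp_force: 0.0
```

```bash
python3 st.py .394 .213 .14
```

```text
t 6.9 q [-0.4718  0.2438 -0.0795  1.238  -0.0002 -0.58  ] tcp [ 0.4423 -0.2258  0.1977] ydeg 96.19536972455106 tilt [ 0.0083 -0.0045 -1.    ] F [-0.4469  0.6452 -0.2467] w 0.029669325661872848
shift cm [ 0.1094 44.1716  5.5366]
```

>>> move_arm --motion '[{"x": 0, "y": 6, "z": 0, "yaw": 10}, {"x": 0, "y": 12, "z": 0, "yaw": 20}, {"x": 0, "y": 18, "z": 0, "yaw": 30}, {"x": 0, "y": 24, "z": 0, "yaw": 40}, {"x": 0, "y": 30, "z": 1, "yaw": 50}, {"x": 0, "y": 36, "z": 3, "yaw": 60}, {"x": 0, "y": 41, "z": 4, "yaw": 70}, {"x": 0, "y": 44.2, "z": 5, "yaw": 80}, {"x": 0, "y": 44.2, "z": 5, "yaw": 90}, {"x": 0, "y": 44.2, "z": 5, "yaw": 96}, {"x": 0, "y": 44.2, "z": 5, "yaw": 96}, {"x": 0, "y": 44.2, "z": 5, "yaw": 96}]' --gripper 0.3

```text
clock: 8.4
eef_pos: [0.3915, 0.2148, 0.1428]
tool_rot: [0.705, 0.709, -0.0, -0.0]
ft_force: [-0.2, -0.4, -0.0]
grip_width: 0.0555
grasp_force: 0.0
```

```bash
python3 st.py .394 .213 .053; python3 - <<'E'
from h import *
t=bot.camera("top");s=bot.camera("scene");cv2.imwrite("pics/top1.png",t);cv2.imwrite("pics/scene1.png",s)
cv2.imwrite("pics/k.png",np.hstack([cv2.resize(i,None,fx=6,fy=6,interpolation=cv2.INTER_CUBIC) for i in(t[250:330,290:350],s[275:355,312:372])]))
E
```

```text
t 8.4 q [ 0.5017  0.1991 -0.2892  1.0835 -0.0001  2.0672] tcp [0.3915 0.2148 0.1428] ydeg 0.3056376686695328 tilt [-0.0008 -0.0005 -1.    ] F [-0.2007 -0.3754 -0.0074] w 0.05553421192804161
shift cm [-0.1733  0.2524  8.9806]
```

View pics/k.png

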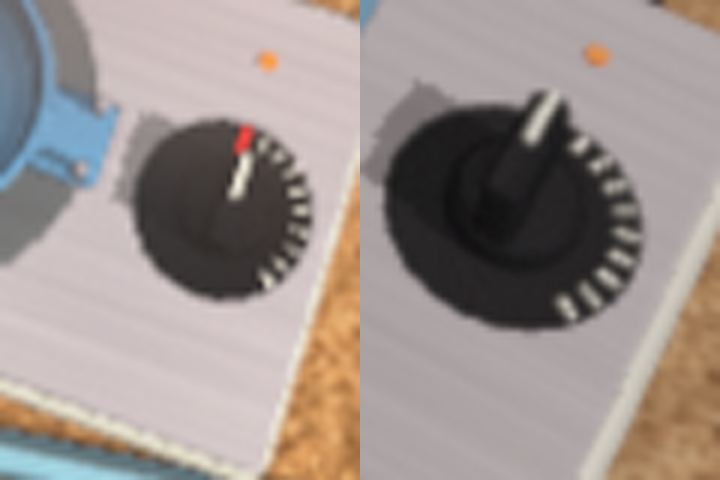

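```bash
python3 - <<'E'
from h import *
np.set_printoptions(precision=4,suppress=True)
g=lambda u,v:np.array([(v+.5)/6-.5+250,(u+.5)/6-.5+290])
s=lambda u,v:np.array([(v+.5)/6-.5+275,(u-360+.5)/6-.5+312])
for c,f,z,ps in(("top",g,.083,[(236,197),(245,157)]),("scene",s,.083,[(529,142),(553,93)]),("top",g,.0455,[(238,152),(247,128)]),("top",g,.05,[(224,209)]),("scene",s,.05,[(514,217)])):
    P=[ray(c,f(*p),z) for p in ps];d=P[-1]-P[0];print(c,*P,np.degrees(np.arctan2(d[1],d[0])),np.linalg.norm(d))
# subpixel-ish deck edges: fit lines via white/gray deck right edge & near edge in top view
im=cv2.imread("pics/top1.png");r=[x for x in bot.cut_out("top","cooker")[:1]]
m=r[0]["mask"].astype(np.uint8);cs,_=cv2.findContours(m,cv2.RETR_EXTERNAL,cv2.CHAIN_APPROX_NONE)
P=np.array([ray("top",(p[0][1],p[0][0]),.045)[:2] for p in max(cs,key=len)],np.float32)
print(cv2.minAreaRect(P))
E
```

```text
top [ 0.4383 -0.2251  0.083 ] [ 0.4557 -0.2217  0.083 ] 11.218611530868218 0.017755976696398185
scene [ 0.4379 -0.2248  0.083 ] [ 0.4579 -0.2216  0.083 ] 8.884584337861702 0.020276297292451027
top [ 0.4635 -0.2207  0.0455] [ 0.4751 -0.22    0.0455] 3.581977011787267 0.011614191226760714
top [ 0.437 -0.225  0.05 ] 0.0 0.0
scene [ 0.4343 -0.2267  0.05  ] 0.0 0.0
((0.4295145869255066, -0.1263119876384735), (0.22881083190441132, 0.3014087975025177), 6.614597320556641)
```

>>> move_arm --motion '[{"x": 0.05, "y": 0.25, "z": 4, "yaw": 0}, {"x": 0.05, "y": 0.25, "z": 7, "yaw": 0}, {"x": 0.05, "y": 0.25, "z": 8.8, "yaw": 0}, {"x": 0.05, "y": 0.25, "z": 8.8, "yaw": 0}, {"x": 0.05, "y": 0.25, "z": 8.8, "yaw": 0}]'

```text
clock: 9.18
eef_pos: [0.395, 0.2159, 0.0561]
tool_rot: [0.706, 0.708, 0.001, 0.0]
ft_force: [-0.2, 0.1, 0.5]
grip_width: 0.0556
grasp_force: 0.0
```

>>> move_arm --motion '[{"x": 0, "y": 0, "z": 0, "yaw": 0}, {"x": 0, "y": 0, "z": 0, "yaw": 0}, {"x": 0, "y": 0, "z": 0, "yaw": 0}, {"x": 0, "y": 0, "z": 0, "yaw": 0}, {"x": 0, "y": 0, "z": 0, "yaw": 0}, {"x": 0, "y": 0, "z": 0, "yaw": 0}]' --gripper -1

```text
clock: 9.93
eef_pos: [0.3951, 0.2161, 0.0563]
tool_rot: [0.706, 0.708, 0.001, 0.0]
ft_force: [-0.4, -0.9, 6.0]
grip_width: 0.0169
grasp_force: 59.6
```

```bash
python3 st.py .42 -.075 .2
```

```text
t 9.925 q [ 0.5007  0.3051 -0.408   0.8555 -0.0001  2.0677] tcp [0.3951 0.2161 0.0563] ydeg 0.21691606624130175 tilt [ 0.002  0.001 -1.   ] F [-0.3797 -0.9384  5.9536] w 0.016903012849725275
shift cm [-29.1094   2.4097 -14.3895]
```

>>> move_arm --motion '[{"x": 0, "y": 0, "z": -1, "yaw": 0}, {"x": 0, "y": 0, "z": -3, "yaw": 0}, {"x": 0, "y": 0, "z": -6, "yaw": 0}, {"x": 0, "y": 0, "z": -9, "yaw": 0}, {"x": 0, "y": 0, "z": -12, "yaw": 0}, {"x": -1, "y": 0, "z": -14, "yaw": -1}, {"x": -4, "y": 0.3, "z": -14, "yaw": -2}, {"x": -8, "y": 0.7, "z": -14, "yaw": -3}, {"x": -12, "y": 1, "z": -14, "yaw": -4}, {"x": -16, "y": 1.3, "z": -14, "yaw": -5}, {"x": -20, "y": 1.7, "z": -14, "yaw": -6}, {"x": -24, "y": 2.1, "z": -14, "yaw": -6}, {"x": -27, "y": 2.4, "z": -14, "yaw": -6}, {"x": -28.5, "y": 2.5, "z": -14, "yaw": -6}, {"x": -29.1, "y": 2.5, "z": -14, "yaw": -6}, {"x": -29.1, "y": 2.5, "z": -14, "yaw": -6}, {"x": -29.1, "y": 2.5, "z": -14, "yaw": -6}, {"x": -29.1, "y": 2.5, "z": -14, "yaw": -6}]'

```text
clock: 12.18
eef_pos: [0.4203, -0.0744, 0.1953]
tool_rot: [0.667, 0.745, 0.0, -0.0]
ft_force: [-0.5, -1.5, -5.8]
grip_width: 0.0169
grasp_force: 59.8
```

```bash
python3 st.py .42 -.075 .2; python3 - <<'E'
from h import *
t=bot.camera("top");s=bot.camera("scene");cv2.imwrite("pics/top2.png",t);cv2.imwrite("pics/scene2.png",s)
cv2.imwrite("pics/p.png",np.hstack([cv2.resize(i,(395,400),interpolation=cv2.INTER_CUBIC) for i in(t[215:305,230:320],s[180:310,205:335])]))
E
```

```text
t 12.175 q [-0.1754  0.1174 -0.2426  1.211   0.0002  1.2855] tcp [ 0.4203 -0.0744  0.1953] ydeg 6.293328859934798 tilt [-0.0001  0.0002 -1.    ] F [-0.5287 -1.5481 -5.815 ] w 0.016902637574506312
shift cm [-0.052  -0.0375 -0.4666]
```

View pics/p.png

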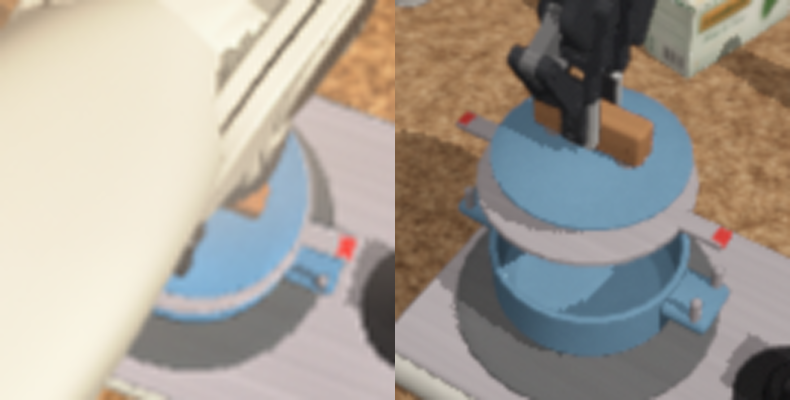

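The scene panel shows both ears (467,119 and 722,237) above the lugs and the lids level. I compare the ear positions with the fitted cooker.

```bash
python3 - <<'E'
from h import *
np.set_printoptions(precision=4,suppress=True)
E={}
for c,b in(("scene",(180,270,205,335)),("top",(250,285,295,315))):
    im=cv2.imread(f"pics/{c}2.png")
    h=cv2.cvtColor(im,cv2.COLOR_BGR2HSV);m=((h[...,0]<8)|(h[...,0]>172))&(h[...,1]>130)&(h[...,2]>90)
    n,l,s,ce=cv2.connectedComponentsWithStats((m*255).astype(np.uint8))
    for i in range(1,n):
        r,q=ce[i][1],ce[i][0]
        if s[i,4]>4 and b[0]<r<b[1] and b[2]<q<b[3]: print(c,s[i,4],r,q,ray(c,(r,q),.1553))
a=(.4197,-.0763,.11);u=np.array([-np.sin(a[2]),np.cos(a[2])])
for s in(1,-1):print("want",np.array(a[:2])+s*.091*u)
for s in(1,-1):print("predicted from tcp, image lids offset",np.array([.4203-.0006,-.0744-.0008])+s*.091*u)
E
```

```text
scene 12 217.75 227.83333333333334 [0.4111 0.0184 0.1553]
scene 22 256.22727272727275 312.45454545454544 [ 0.4327 -0.1623  0.1553]
top 10 270.2 308.7 [ 0.4302 -0.1634  0.1553]
want [0.4097 0.0142]
want [ 0.4297 -0.1668]
predicted from tcp, image lids offset [0.4097 0.0153]
predicted from tcp, image lids offset [ 0.4297 -0.1657]
```

>>> move_arm --motion '[{"x": 0, "y": 0.1, "z": 1.5, "yaw": 0}, {"x": 0, "y": 0.1, "z": 3, "yaw": 0}, {"x": 0, "y": 0.1, "z": 3.8, "yaw": 0}, {"x": 0, "y": 0.1, "z": 4.2, "yaw": 0}, {"x": 0, "y": 0.1, "z": 4.5, "yaw": 0}, {"x": 0, "y": 0.1, "z": 4.8, "yaw": 0}, {"x": 0, "y": 0.1, "z": 4.8, "yaw": 0}, {"x": 0, "y": 0.1, "z": 4.8, "yaw": 0}]'

```text
clock: 13.28
eef_pos: [0.4215, -0.0751, 0.1475]
tool_rot: [0.668, 0.744, 0.0, 0.0]
ft_force: [-0.2, 0.3, -4.6]
grip_width: 0.0169
grasp_force: 59.8
```

```bash
python3 st.py .42 -.075 .1393
```

```text
t 13.275 q [-0.1763  0.1587 -0.3263  1.0854 -0.      1.2861] tcp [ 0.4215 -0.0751  0.1475] ydeg 6.2104382644990554 tilt [ 0.0004 -0.0001 -1.    ] F [-0.2466  0.3464 -4.6428] w 0.016887309090849435
shift cm [ 0.028  -0.1485  0.8204]
```

>>> move_arm --motion '[{"x": 0, "y": 0, "z": 0.2, "yaw": 0}, {"x": 0, "y": 0, "z": 0.3, "yaw": 0}, {"x": 0, "y": 0, "z": 0.4, "yaw": 0}, {"x": 0, "y": 0, "z": 0.5, "yaw": 0}, {"x": 0, "y": 0, "z": 0.6, "yaw": 0}, {"x": 0, "y": 0, "z": 0.6, "yaw": 0}]'

```text
clock: 14.02
eef_pos: [0.4216, -0.0751, 0.1416]
tool_rot: [0.668, 0.744, 0.0, 0.0]
ft_force: [-0.1, -0.2, -2.4]
grip_width: 0.0167
grasp_force: 60.1
```

```bash
python3 st.py .42 -.075 .1393
```

```text
t 14.025 q [-0.1763  0.1645 -0.3362  1.0694  0.0001  1.2861] tcp [ 0.4216 -0.0751  0.1416] ydeg 6.210126478526166 tilt [ 0.0007 -0.0001 -1.    ] F [-0.1175 -0.2192 -2.4246] w 0.016653306444802247
shift cm [ 0.0273 -0.161   0.2265]
```

>>> move_arm --motion '[{"x": 0, "y": 0, "z": 0.1, "yaw": 0}, {"x": 0, "y": 0, "z": 0.2, "yaw": 0}, {"x": 0, "y": 0, "z": 0.3, "yaw": 0}, {"x": 0, "y": 0, "z": 0.3, "yaw": 0}, {"x": 0, "y": 0, "z": 0.3, "yaw": 0}]'

```text
clock: 14.65
eef_pos: [0.4215, -0.0751, 0.1396]
tool_rot: [0.668, 0.744, 0.0, 0.001]
ft_force: [-3.0, 0.1, 6.2]
grip_width: 0.0167
grasp_force: 61.6
```

```bash
python3 st.py .42 -.075 .1393; python3 - <<'E'
from h import *
s=bot.camera("scene");cv2.imwrite("pics/scene3.png",s)
cv2.imwrite("pics/p3.png",cv2.resize(s[180:310,205:335],None,fx=4.5,fy=4.5,interpolation=cv2.INTER_CUBIC))
E
```

```text
t 14.65 q [-0.1763  0.1659 -0.3402  1.0635 -0.      1.2861] tcp [ 0.4215 -0.0751  0.1396] ydeg 6.210295187505292 tilt [ 0.0012 -0.0002 -1.    ] F [-2.9538  0.1289  6.2341] w 0.01667912719738343
shift cm [ 0.0275 -0.149   0.0259]
```

View pics/p3.png

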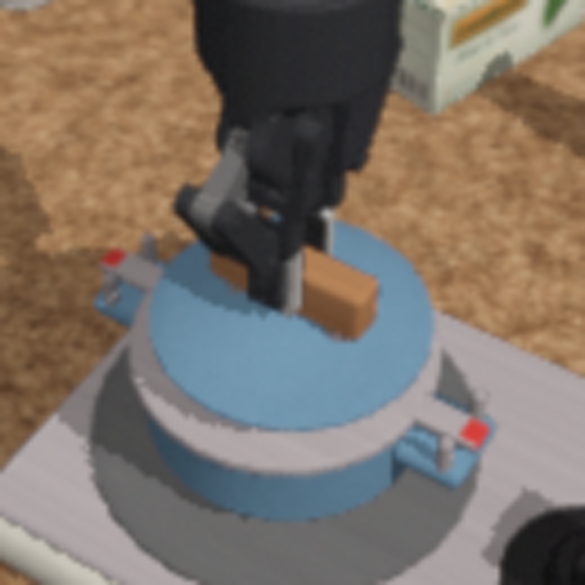

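The pair sits with the ears between the fingers (right ear at 473,432), and its height matches (TCP 0.1396 against 0.1393 expected). Next I unhook it.

>>> move_arm --motion '[{"x": 0, "y": 0, "z": -0.1, "yaw": 0}, {"x": 0, "y": 0, "z": -0.15, "yaw": -5}, {"x": 0, "y": 0, "z": -0.15, "yaw": -11}, {"x": 0, "y": 0, "z": -0.15, "yaw": -17}, {"x": 0, "y": 0, "z": -0.15, "yaw": -23}, {"x": 0, "y": 0, "z": -0.15, "yaw": -29}, {"x": 0, "y": 0, "z": -0.15, "yaw": -35}, {"x": 0, "y": 0, "z": -0.15, "yaw": -41}, {"x": 0, "y": 0, "z": -0.15, "yaw": -46}, {"x": 0, "y": 0, "z": -0.15, "yaw": -49}, {"x": 0, "y": 0, "z": -0.15, "yaw": -49}, {"x": 0, "y": 0, "z": -0.15, "yaw": -49}]'

```text
clock: 16.2
eef_pos: [0.4213, -0.0751, 0.1396]
tool_rot: [0.299, 0.954, -0.0, -0.0]
ft_force: [-0.7, 0.9, -2.9]
grip_width: 0.0169
grasp_force: 60.3
```

```bash
python3 st.py .42 -.075 .1393;  python3 - <<'E'
from h import *
s=bot.camera("scene");cv2.imwrite("pics/scene4.png",s)
cv2.imwrite("pics/p4.png",cv2.resize(s[180:310,205:335],None,fx=4,fy=4,interpolation=cv2.INTER_CUBIC))
E
```

```text
t 16.2 q [-0.1763  0.1665 -0.3393  1.0653 -0.      0.4316] tcp [ 0.4213 -0.0751  0.1396] ydeg 55.16919870624913 tilt [-0.0003  0.     -1.    ] F [-0.6801  0.9483 -2.9362] w 0.016858253983730222
shift cm [ 0.1086 -0.0678  0.0324]
```

View pics/p4.png

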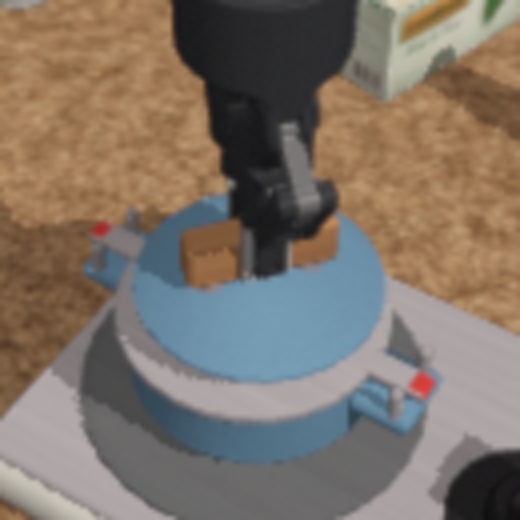

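The handle has turned about 49° and the ears have stayed put (423,384 and 101,230). I lift slowly and check the weight.

>>> move_arm --motion '[{"x": 0, "y": 0, "z": -0.2, "yaw": 0}, {"x": 0, "y": 0, "z": -0.4, "yaw": 0}, {"x": 0, "y": 0, "z": -0.6, "yaw": 0}, {"x": 0, "y": 0, "z": -0.6, "yaw": 0}, {"x": 0, "y": 0, "z": -0.6, "yaw": 0}]'

```text
clock: 16.88
eef_pos: [0.4213, -0.0751, 0.1458]
tool_rot: [0.299, 0.954, 0.0, 0.0]
ft_force: [0.3, 0.6, -2.9]
grip_width: 0.0169
grasp_force: 60.3
```

```bash
python3 st.py .42 -.075 .1393
```

```text
t 16.875 q [-0.1763  0.1603 -0.3291  1.0813  0.      0.4309] tcp [ 0.4213 -0.0751  0.1458] ydeg 55.21181905083088 tilt [ 0.0001 -0.     -1.    ] F [ 0.2702  0.6488 -2.8997] w 0.01691999005313783
shift cm [ 0.1144 -0.0713  0.6517]
```

>>> move_arm --motion '[{"x": 0, "y": 0, "z": -1, "yaw": 0}, {"x": 0, "y": 0, "z": -2.5, "yaw": 0}, {"x": 0, "y": 0, "z": -4.5, "yaw": 0}, {"x": 0, "y": 0, "z": -6.5, "yaw": 0}, {"x": 0, "y": 0, "z": -8, "yaw": 0}, {"x": 0, "y": 0, "z": -8.7, "yaw": 0}, {"x": 0, "y": 0, "z": -9, "yaw": 0}, {"x": 0, "y": 0, "z": -9, "yaw": 0}, {"x": 0, "y": 0, "z": -9, "yaw": 0}, {"x": 0, "y": 0, "z": -9, "yaw": 0}]'

```text
clock: 18.12
eef_pos: [0.4211, -0.075, 0.2353]
tool_rot: [0.299, 0.954, -0.0, -0.001]
ft_force: [0.1, 0.2, -2.8]
grip_width: 0.0162
grasp_force: 60.3
```

```bash
python3 st.py .42 -.075 .1393;  python3 - <<'E'
from h import *
s=bot.camera("scene");cv2.imwrite("pics/scene5.png",s)
cv2.imwrite("pics/p5.png",cv2.resize(s[130:330,185:385],None,fx=2.9,fy=2.9,interpolation=cv2.INTER_CUBIC))
E
```

```text
t 18.125 q [-0.1763  0.0964 -0.1599  1.3156  0.      0.4309] tcp [ 0.4211 -0.075   0.2353] ydeg 55.211287427104516 tilt [-0.001   0.0002 -1.    ] F [ 0.1184  0.1529 -2.7693] w 0.016220940310054013
shift cm [ 0.079  -0.0566  9.6046]
```

View pics/p5.png

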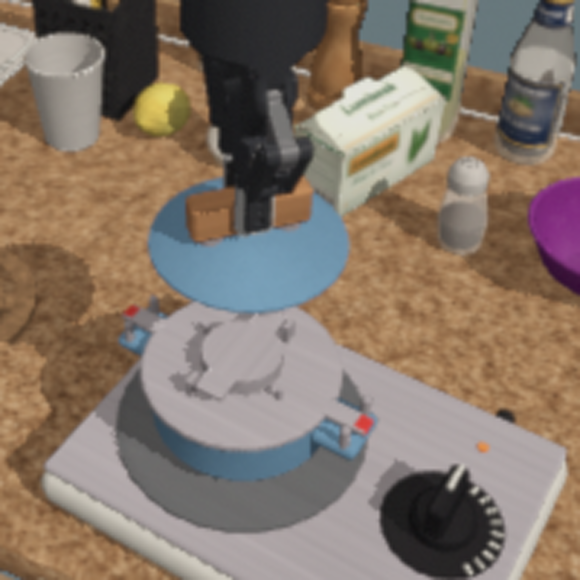

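The inner lid is seated with its ears between the fingers (130,312 and 364,424), the outer lid is held level above it, and the pointer is at zero. I hand in the job.

```bash
python3 -c "
from workcell import bot
print(bot.job_done())"
```

```text
the job is handed in; nothing more can be done
None
```

The job is handed in, with no verdict returned. The knob was turned to zero (camera readings put the pointer 3–5° off, limit 7°). The inner lid is seated on the pot, and the gripper holds the outer lid level about 10 cm above it.

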